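# Load an icing tub through the one-way gate

## Task

Slide the icing tub upright along the bench, never lifting it over anything, into the mouth of the lane and let the tub itself push the red one-way flap open. Carry on until the flap has shut behind it and the tub is pressed gently but firmly (about 10 newtons for half a second, never more than 15) against the sprung orange pad, then let go so that it stays in the lane, touching the pad, with the flap closed. Do not jam the tub against the lane or pull it back against the flap, and leave the bowl, colour bottle and sprinkle jar alone.

Things in the scene. Friction and masses are not known exactly. Their poses are not given: they have to be found in the camera images.
- tub: Closed white plastic tub with a yellow band, upright on the bench: plain cylinder, 62 mm diameter, 95 mm tall, 0.3 to 0.55 kg. Origin: centre of its underside, z up; yaw means nothing. Held near its top (fingertips over 55 mm up) the fingers clear the whole lane (at most 47 mm high). Dragged across the line between the fingers, it can tip about that line; drag it along that line.
- lane: Aluminium lane fixed on the bench, no floor or roof: the tub slides on the bench between walls 45 mm high, 6 mm thick. Origin on the bench, on the centre line, at the shut flap; x is the push direction (roughly to the robot's left), z up. Straight from x = -70 to 213 mm, inner faces at y = -34.5 and +34.5 mm (3.5 mm play each side of the tub); past the flap the +y face is set back to +44 mm.
- lane_mouth (a point): Middle of the lane's flared mouth, on the bench, at lane x = -105 mm: 114 mm wide here, narrowing evenly to 69 mm at x = -70 mm. A tub with its centre at lane x = -150 mm or less is clear of it.
- flap (a joint): Red upright flap across the lane, 50 mm long, 5 mm thick, 4 to 43 mm above the bench. Angle in rad: 0 shut (hard stop, cannot go the other way), up to 1.5 open in the push direction. A light spring (1 to 4 N at the tub) shuts it. It rides along the tub's side, pushing it towards the -y wall, and snaps shut when the tub's centre is 70 to 78 mm past x = 0.
- flap_pin (a point): The flap's upright hinge pin at lane x = 0, y = +38 mm; the point is half-way up it, 24 mm above the bench.
- flap_tip (a point): Free end of the flap, half-way up it, 24 mm above the bench.
- stop: Blue bracket across the lane's far end, 45 mm high; origin on the bench on the centre line, 219 mm past the shut flap, axes as the lane's. It carries a clamped slide and a sprung orange pad (50 mm wide, 7 to 41 mm above the bench). The pad's spring takes 2 N per mm (10 N at 5 mm) and goes solid after 11 mm. Damped: let go, it slowly pushes the tub back 2 to 5 mm till friction holds.
- stop_far (a point): A fixed mark at lane x = 161 mm, 24 mm up: the pad's face with the slide fully back. The slide is set by hand anew each time, 0 to 45 mm nearer the flap than this, and is not measured: the tub meets the pad with its centre anywhere from 85 to 130 mm past the shut flap, so find it by feel.
- bowl: Small steel mixing bowl, 104 mm across, 50 mm high, to leave alone. Origin under its centre.
- colour: Colour bottle, white with a blue label and red cap, 44 mm across, 110 mm tall, to leave alone. Origin under its centre.
- sprinkles: Clear sprinkle jar with a green label and white lid, 54 mm across, 75 mm tall, to leave alone. Origin under its centre.

How it is judged:
By the outcome, as a careful person would: the job done as asked, in the order asked, and still so for the second after the job is handed in, with the robot touching nothing.
It also fails if it takes over 67 s, if anything falls off the work surface, if the arm or the gripper's body presses on something with over 40 N, if the wrist force passes 120 N, or if a joint passes its speed limit or range.

## Robot

A 7-joint arm with a two-finger parallel gripper is mounted at the origin on the work surface. World frame = base frame: x ahead of the robot, y to its left, z up, the work surface at z = 0. Lengths are in mm, angles in degrees, forces in N, time in s.
With the tool pointing down it reaches from about 400 to 850 mm from the base axis. Payload 10.4 kg.
Tool frame: the origin (TCP) lies midway between the tips of the shut fingers; the grasp point (between the pads) lies 19 mm behind it; z points along the fingers, y is the line along which they close (so a half turn about z gives the same grasp; the last joint's range is limited). The gripper opens to 87 mm and grips with 3 to 60 N. Pads are 19 mm wide; open, the fingers measure 117 mm over their backs; the gripper's body (75 mm by 190 mm) begins 51 mm behind the grasp point.
Start: joints at [64.08, 19.034, -3.707, 83.658, 1.238, 77.344, -5.071], TCP at [260.454, -568.169, 222.576] pointing down, gripper open.
Joint ranges: [-148.97, 148.97], [-28.65, 121.19], [-84.17, 76.75], [9.2, 138.47], [-72.65, 252.65], [3.7, 117.97], [-149.18, 149.18]. Speed limits (degrees/s): [127.2, 127.2, 159.86, 159.86, 180, 180, 180].

## Interface

Orientations are given as [roll, pitch, yaw] about the fixed x, y, z axes, in that order (R = Rz(yaw) Ry(pitch) Rx(roll)).
In Python, from cell import status, get_image, ctrl gives the robot as it stands.
- The arm moves only by the shell command python3 -m crank 'ROWS' [FORCE]. ROWS is JSON, a list of rows, each an object of numbers: "x", "y", "z": the shift along the tool's x, y, z in mm; "roll": the turn about the tool's z in rad; "jaw": the finger opening in mm, from 0 to 87. In form: [{"x": .., "y": .., "z": .., "roll": .., "jaw": ..}, ...]. A call has 1 to 8 rows; each row is the pose to reach, as a shift and turn from the pose commanded when the call began, along the tool's axes at that moment; what a row does not reach only later rows make up. A row lasts 1/8 s, in which the tool goes at most 62.5 mm and 10.7 degrees, less where a joint would pass 70% of its speed; a pose out of reach is approached as far as the arm can. A call with a gripper value outside its range is refused whole. The fingers move at their own pace and stop on an object; FORCE is the grip in N (left out, the last holds). Time passes only in rows, so rows that repeat a pose let the fingers close. It gives the time, the measured TCP pose, the force, the opening and the grip force at its end, in the units of the state.
- status.observe(): the state, without advancing time (a new reading comes with each control period).
- get_image(name): name is "scene" or "top" or "wrist"; returns a dict with "img" (480x640x3 uint8, red, green, blue), "mtx" (3x3 intrinsics, pixels), "k1" (the pictures are not rectified: a ray, as slopes to the right and down, at radius r is drawn at 1 + k1 r^2 times it, then the intrinsics apply), "extrinsics" (4x4, takes a point from world to camera coordinates); the wrist camera has in their place "T_tool_cam" (4x4, takes a point from camera to tool coordinates, whose origin is the TCP and whose axes are the flange's). Camera axes: x right, y up, looking along -z (the intrinsics and any distortion apply to the point x, -y, -z); pixel columns grow to the right and rows downward; lengths in mm; the calibration is good to about 2 mm. A picture is of the moment at which its call begins: read the wrist's pose just before it. There is no depth.
- ctrl.sign_off(): hands the job in; it is judged then, once.
The state is a dict: "t": time; "q": joint angles; "qvel": joint speeds; "joint_efforts": joint torques, N m; "eef_pos": TCP position; "eef_rot": TCP orientation; "ft_force": force on the tool from outside, world axes, zero at the start; "wrist_torque": the same for the moment, N m; "gripper_width": finger opening in mm; "finger_force": force on a finger pad.
Only numpy, scipy, OpenCV 4.12 (cv2) and the standard library are available. Lean on these libraries where they do the work, as an engineer would, in place of code of your own. Each camera call takes 0.05 s, during which the arm holds its last target. There are 200 camera calls.

## Working session

There is one attempt and no reset: what is moved stays moved. The work goes in short steps, Python scripts to look and compute and a shell command to move; the robot and the scene stay as the last step left them, time stands still between calls to the robot, and variables do not carry over. Pictures are saved under pics/ and viewed, at most 10 in all, crops included, and the job is handed in when it is done.

```bash
ls; mkdir -p pics
python3 - <<'E'
from cell import status,get_image
import cv2
s=status.observe();print(s)
for n in("scene","top"):
    d=get_image(n);cv2.imwrite(f"pics/{n}0.png",d["img"][:,:,::-1]);print(n,d["mtx"],d["k1"],d["extrinsics"])
d=get_image("wrist");print(d["mtx"],d["k1"],d["T_tool_cam"])
E
```

```text
pics
{'t': 0.0, 'q': array([64.07997884, 19.07298022, -3.7066187 , 83.70713323,  1.2380124 ,
       77.34373536, -5.07175927]), 'qvel': array([ 0.07097448, -0.00195078, -0.00579129, -0.04575483,  0.02079731,
        0.00923548,  0.07607145]), 'joint_efforts': array([-2.47465186e-05, -6.23259401e+01,  2.48768163e-02, -3.89905179e+01,
       -6.14116271e-02,  3.97936371e-02,  1.55025564e-04]), 'eef_pos': array([ 260.24537835, -567.80002198,  221.73357214]), 'eef_rot': array([-1.79916135e+02,  4.49409945e-03,  2.46249861e+01]), 'ft_force': array([-0.17586388,  0.72234269, -0.0586936 ]), 'wrist_torque': array([0.03605429, 0.02850611, 0.02336712]), 'finger_force': 0.0, 'gripper_width': 87.00477401853944}
scene [[574.63839131   0.         312.03108492]
 [  0.         574.63839131 250.71975581]
 [  0.           0.           1.        ]] -0.053221157004828046 [[ 2.96348121e-02  9.99529474e-01 -7.91258588e-03 -2.40703695e+01]
 [-7.45091043e-01  2.73664656e-02  6.66401091e-01  3.83986871e+02]
 [ 6.66304071e-01 -1.38530743e-02  7.45551458e-01 -1.34523371e+03]
 [ 0.00000000e+00  0.00000000e+00  
[... 170 characters left out ...]
34299177419761 [[ 2.22899151e-02 -9.99197298e-01  3.32854239e-02 -8.98078623e+00]
 [ 9.98057559e-01  2.41771349e-02  5.74158092e-02 -5.83219269e+02]
 [-5.81744676e-02  3.19409754e-02  9.97795322e-01 -9.19899941e+02]
 [ 0.00000000e+00  0.00000000e+00  0.00000000e+00  1.00000000e+00]]
[[403.73129302   0.         321.68716784]
 [  0.         403.73129302 243.24915985]
 [  0.           0.           1.        ]] -0.01043586046635372 [[ 8.26169039e-05  9.60838885e-01  2.77107614e-01  7.56063510e+01]
 [ 9.99999934e-01  1.84575848e-05 -3.62139684e-04 -5.94095538e-01]
 [-3.53072628e-04  2.77107625e-01 -9.60838821e-01 -1.63334385e+02]
 [ 0.00000000e+00  0.00000000e+00  0.00000000e+00  1.00000000e+00]]
```

View pics/top0.png

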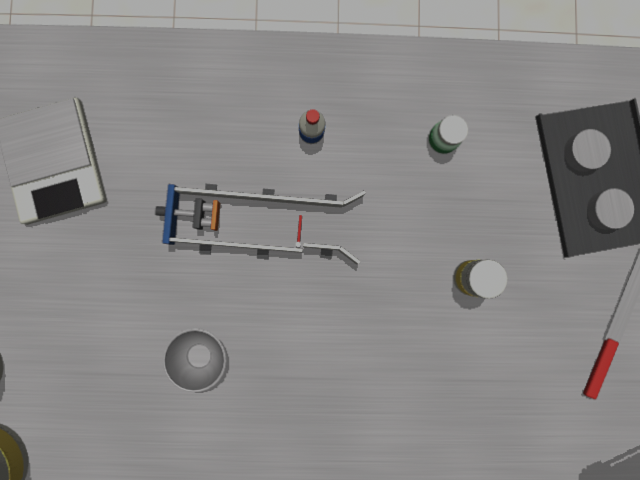

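View pics/scene0.png

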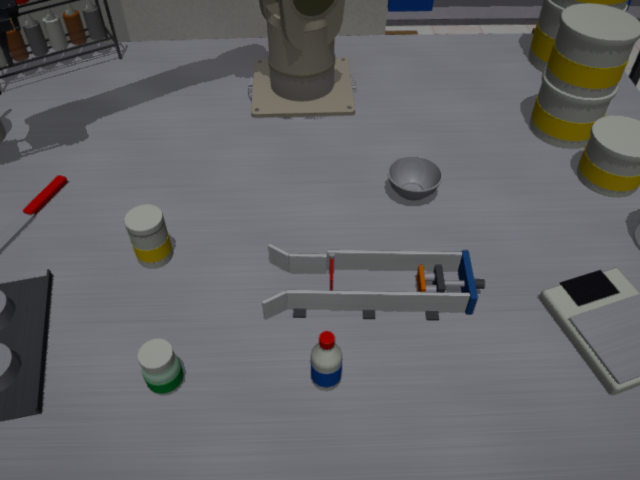

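The top view shows the tub lid near (488,279), the lane running left from its mouth near (360,230), the red flap at (299,230), the orange pad at (215,215) and the bracket at (170,215). In the scene view the tub stands free of obstacles, at (150,237). I'll enlarge the lane.

```bash
cat > h.py <<'E'
import numpy as np,cv2
def ray(d,uv):
    K=d["mtx"];k=d["k1"]
    p=cv2.undistortPoints(np.array([[uv]],float),K,np.array([k,0,0,0.]))[0,0]
    return np.array([p[0],-p[1],-1.])
def to_world(d,uv,z,E=None):
    E=d["extrinsics"] if E is None else E
    R,t=E[:3,:3],E[:3,3];c=-R.T@t;v=R.T@ray(d,uv)
    return c+v*(z-c[2])/v[2]
def proj(d,P,E=None):
    E=d["extrinsics"] if E is None else E
    p=E[:3,:3]@np.array(P,float)+E[:3,3];x=np.array([p[0],-p[1]])/-p[2]
    x=x*(1+d["k1"]*(x@x));return d["mtx"][:2,:2]@x+d["mtx"][:2,2]
E
python3 - <<'E'
from h import *
from cell import get_image
d=get_image("top");im=d["img"];f=im.astype(int)
cv2.imwrite("pics/crop1.png",cv2.resize(im[170:275,150:380,::-1],None,fx=3.4,fy=3.4,interpolation=cv2.INTER_CUBIC))
g=cv2.cvtColor(im,cv2.COLOR_RGB2GRAY)
def blob(n,m,box,z):
    u0,v0,u1,v1=box;mm=m[v0:v1,u0:u1];y,x=np.nonzero(mm);c=(x.mean()+u0,y.mean()+v0)
    print(n,len(x),np.round(c,1),x.min()+u0,x.max()+u0,y.min()+v0,y.max()+v0,to_world(d,c,z).round(1))
blob("lid",g>175,(460,255,520,305),95)
blob("red",(f[...,0]>130)&(f[...,1]<80),(285,205,310,255),43)
blob("orange",(f[...,0]>150)&(f[...,2]<80),(200,195,230,240),41)
blob("blue",(f[...,2]>f[...,0]+50),(150,180,185,250),45)
blob("sprk",g>175,(430,105,475,155),75)
print(g[275:282:6,478:500])
s=get_image("scene");fs=s["img"].astype(int)
for uv,z in(((147,216),95),((152,258),0)):print(to_world(s,uv,z))
E
```

```text
<stdin>:7: RuntimeWarning: Mean of empty slice.
  ret = ret.dtype.type(ret / rcount)
Traceback (most recent call last):
ValueError: zero-size array to reduction operation minimum which has no identity
```

View pics/crop1.png

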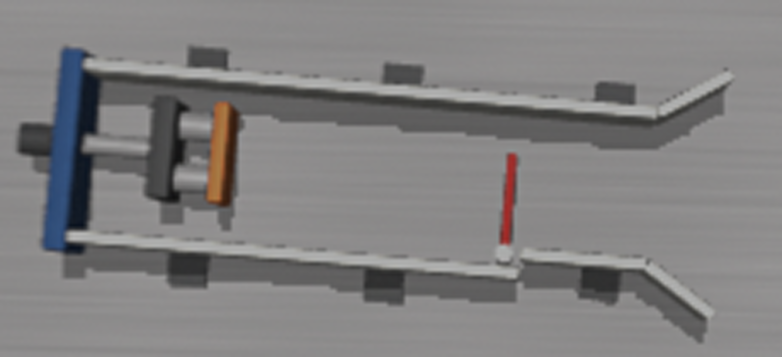

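The crop shows clean edges: far wall top from (88,64) to (656,113), near wall top from (75,237) to (515,274), entry wall from (525,255) to (645,264), hinge pin at (504,254), flap tip at (512,155) and pad at (222,153). I'll fit the lane pose to these.

```bash
cat > m.py <<'E'
from h import *
from cell import get_image
from scipy.optimize import least_squares
d=get_image("top");im=d["img"]
C=lambda a,b:np.array([(a+.5)/3.4-.5+150,(b+.5)/3.4-.5+170])
# (crop pixel, lane x or None, lane y or None, z)
P=[((88,64),None,-37.5,45),((656,113),-70,-37.5,45),((372,89),None,-37.5,45),((75,237),None,47,45),((515,274),None,47,45),
((525,255),None,37.5,45),((645,264),-70,37.5,45),((504,254),0,38,45),((508,203),0,None,43)]
W=[to_world(d,C(*p[0]),p[3])[:2] for p in P]
def lane(q,w):
    c,s=np.cos(q[2]),np.sin(q[2]);e=w-q[:2];return np.array([c*e[0]+s*e[1],-s*e[0]+c*e[1]])
def res(q):
    r=[]
    for p,w in zip(P,W):
        l=lane(q,w)
        for i in(0,1):
            if p[1+i] is not None:r.append(l[i]-p[1+i])
    return r
o=least_squares(res,[500,0,np.pi/2],x_scale=[1,1,.01],loss='soft_l1')
q=o.x;print("lane",q[:2].round(1),np.degrees(q[2]).round(2),np.round(res(q),1))
print("pad top centre lane x",lane(q,to_world(d,C(233,153),41)[:2]))
hs=cv2.cvtColor(im,cv2.COLOR_RGB2HSV);g=cv2.cvtColor(im,cv2.COLOR_RGB2GRAY)
m=((g>140)&(hs[...,1]<40)).astype(np.uint8);print("peak",g[270:290,470:505].max(),g[300:310,470:505].mean())
print(g[279,455:515:2])
print("red",hs[228,296:303])
E
python3 m.py
```

```text
lane [602.3  37.5] 86.61 [-0.4  0.8  0.1  0.2  0.   0.3  0.1  0.3 -0.4 -0.6 -0.  -0.4]
pad top centre lane x [136.06977497  -0.57130789]
peak 171 129.64285714285714
[ 62  62  62  74  62  63  61 120 170 170 169 169 170 169 169 170 170 169
 170 170 169 169 169 169 168 170 145 137 138 138]
red [[  0   0 138]
 [  6   9 137]
 [  0 130 133]
 [  1 184 159]
 [  1 172 142]
 [  4  22  93]
 [ 90   2 136]]
```

```bash
cat >> m.py <<'E'
m=((g>150)).astype(np.uint8)
n,L,st,ce=cv2.connectedComponentsWithStats(m);i=L[279,488];print(st[i],ce[i])
t=to_world(d,ce[i],95)[:2];print("tub",t,"lane",lane(q,t))
s=get_image("scene");gs=cv2.cvtColor(s["img"],cv2.COLOR_RGB2GRAY)
hs2=cv2.cvtColor(s["img"],cv2.COLOR_RGB2HSV)
for dx in range(0,360,60):
  print(proj(s,[t[0]+31*np.cos(np.radians(dx)),t[1]+31*np.sin(np.radians(dx)),95]).round(0),end='')
mm=(gs[195:250,120:175]);print();print(mm[21,::2])
for X in(-200,-150,-100,0,100):print(X,(q[:2]+X*np.array([np.cos(q[2]),np.sin(q[2])])).round(1))
E
python3 m.py
```

```text
lane [602.3  37.5] 86.61 [-0.4  0.8  0.1  0.2  0.   0.3  0.1  0.3 -0.4 -0.6 -0.  -0.4]
pad top centre lane x [136.06977497  -0.57130789]
peak 171 129.65714285714284
[ 61  61  63  74  63  62  61 121 170 169 170 169 169 169 169 169 170 170
 169 169 169 170 169 169 169 169 146 138 138 138]
red [[  0   0 139]
 [  0   7 137]
 [  1 130 133]
 [  1 184 159]
 [  0 171 142]
 [  4  22  92]
 [ 75   4 137]]
[ 470  260   38   38 1096] [488.23448905 278.56386861]
tub [ 515.10033014 -264.49523871] lane [-306.67710909   69.21805659]
[140. 230.][158. 222.][161. 209.][146. 203.][128. 210.][125. 223.]
[118 118 121 142 144 144 144 144 143 144 145 144 144 144 144 144 144 145
 144 145 144  84 117 120 121 120 120 119]
-200 [ 590.5 -162.1]
-150 [ 593.5 -112.2]
-100 [596.4 -62.3]
0 [602.3  37.5]
100 [608.3 137.4]
```

```bash
python3 -m crank '[{"x":45,"y":-21,"roll":0.12},{"x":90,"y":-42,"roll":0.25},{"x":135,"y":-64,"roll":0.37},{"x":180,"y":-85,"roll":0.5},{"x":225,"y":-106,"roll":0.62},{"x":270,"y":-127,"z":20,"roll":0.75},{"x":315,"y":-148,"z":40,"roll":0.87},{"x":358,"y":-169.5,"z":60,"roll":0.99,"jaw":87}]'
python3 -m crank '[{"x":0},{"x":0}]'
python3 - <<'E'
from cell import status,get_image
import cv2
s=status.observe();print(s["eef_pos"],s["eef_rot"],s["ft_force"])
cv2.imwrite("pics/w1.png",get_image("wrist")["img"][:,:,::-1])
E
```

```text
[ 260.416915   -568.09309456  222.38719261] [-1.79986150e+02 -7.13826606e-04  2.46268868e+01] [ 0.60356315 -0.35435962  0.12952784]invalid input
invalid input
```

View pics/w1.png

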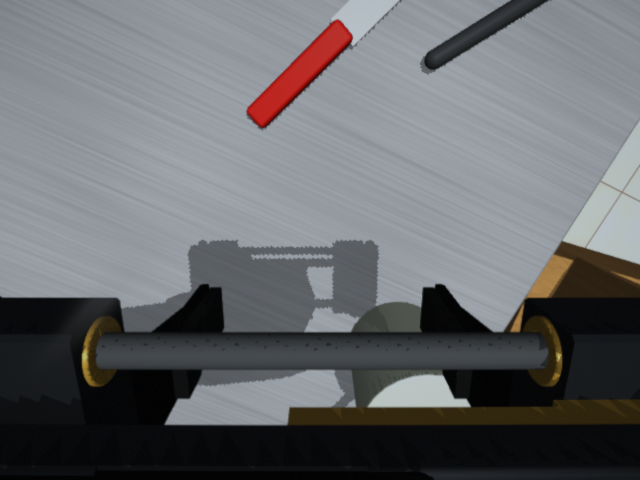

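The rows were refused, so the arm has not moved: this view still shows the start pose, with the knife at (300,75) and bench. I'll give every row all five keys.

```bash
python3 -m crank '[{"x":45,"y":-21,"z":0,"roll":0.12,"jaw":87},{"x":90,"y":-42,"z":0,"roll":0.25,"jaw":87},{"x":135,"y":-64,"z":0,"roll":0.37,"jaw":87},{"x":180,"y":-85,"z":0,"roll":0.5,"jaw":87},{"x":225,"y":-106,"z":0,"roll":0.62,"jaw":87},{"x":270,"y":-127,"z":20,"roll":0.75,"jaw":87},{"x":315,"y":-148,"z":40,"roll":0.87,"jaw":87},{"x":358,"y":-169.5,"z":60,"roll":0.99,"jaw":87}]'
python3 -m crank '[{"x":0,"y":0,"z":0,"roll":0,"jaw":87},{"x":0,"y":0,"z":0,"roll":0,"jaw":87}]'
python3 - <<'E'
from cell import status,get_image
import cv2
s=status.observe();print(s["eef_pos"],s["eef_rot"],s["ft_force"])
cv2.imwrite("pics/w2.png",get_image("wrist")["img"][:,:,::-1])
E
```

```text
t: 1.4
eef_pos: [516.3, -263.6, 162.2]
eef_rot: [-180.0, -0.0, -32.3]
ft_force: [-0.5, -0.2, 1.0]
gripper_width: 87.1
finger_force: 0.0
t: 1.65
eef_pos: [515.1, -265.5, 162.7]
eef_rot: [180.0, -0.0, -32.1]
ft_force: [0.5, -1.0, -0.3]
gripper_width: 87.2
finger_force: 0.0
[ 515.05243956 -265.46087446  162.69340793] [ 1.79970967e+02 -8.71590473e-03 -3.20537972e+01] [ 0.47092469 -0.95602814 -0.32991298]
```

View pics/w2.png

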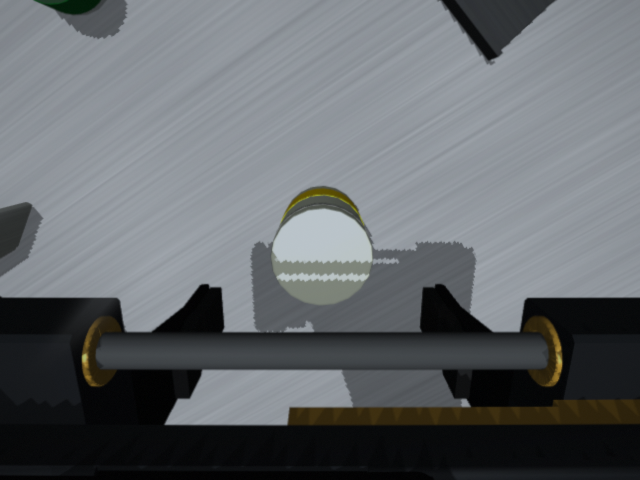

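The lid is centred at (323,256), midway between the fingers, which puts it within 1 mm of the tool axis. I'll descend and grip.

```bash
python3 -m crank '[{"x":0,"y":0,"z":25,"roll":0,"jaw":87},{"x":0,"y":0,"z":50,"roll":0,"jaw":87},{"x":0,"y":0,"z":75,"roll":0,"jaw":87},{"x":0,"y":0,"z":95,"roll":0,"jaw":87},{"x":0,"y":0,"z":102.5,"roll":0,"jaw":87},{"x":0,"y":0,"z":102.5,"roll":0,"jaw":70},{"x":0,"y":0,"z":102.5,"roll":0,"jaw":64},{"x":0,"y":0,"z":102.5,"roll":0,"jaw":58}]' 20
python3 -m crank '[{"x":0,"y":0,"z":0,"roll":0,"jaw":50},{"x":0,"y":0,"z":0,"roll":0,"jaw":50},{"x":0,"y":0,"z":0,"roll":0,"jaw":50}]' 20
```

```text
t: 2.7
eef_pos: [515.7, -265.2, 60.9]
eef_rot: [-180.0, -0.1, -32.1]
ft_force: [1.0, 0.9, 0.8]
gripper_width: 64.7
finger_force: 0.0
t: 3.08
eef_pos: [515.6, -265.3, 60.7]
eef_rot: [180.0, -0.1, -32.1]
ft_force: [-1.8, -1.3, 5.4]
gripper_width: 61.2
finger_force: 20.0
```

```bash
python3 -m crank '[{"x":0,"y":-10,"z":0,"roll":0,"jaw":50},{"x":0,"y":-30,"z":0,"roll":0,"jaw":50},{"x":0,"y":-50,"z":0,"roll":0,"jaw":50},{"x":0,"y":-70,"z":0,"roll":0,"jaw":50},{"x":0,"y":-90,"z":0,"roll":0,"jaw":50},{"x":0,"y":-110,"z":0,"roll":0,"jaw":50},{"x":0,"y":-130,"z":0,"roll":0,"jaw":50},{"x":-0.7,"y":-144.7,"z":0,"roll":0,"jaw":50}]'
python3 -m crank '[{"x":0,"y":0,"z":0,"roll":-0.1,"jaw":50},{"x":0,"y":0,"z":0,"roll":-0.2,"jaw":50},{"x":0,"y":0,"z":0,"roll":-0.3,"jaw":50},{"x":0,"y":0,"z":0,"roll":-0.4,"jaw":50},{"x":0,"y":0,"z":0,"roll":-0.5,"jaw":50},{"x":0,"y":0,"z":0,"roll":-0.5,"jaw":50}]'
python3 - <<'E'
from cell import status,get_image
import cv2
s=status.observe();print(s["eef_pos"],s["eef_rot"],s["ft_force"],s["wrist_torque"])
cv2.imwrite("pics/w3.png",get_image("wrist")["img"][:,:,::-1])
E
```

```text
t: 4.08
eef_pos: [591.6, -143.9, 60.8]
eef_rot: [179.8, -0.1, -32.2]
ft_force: [-3.6, -7.3, 8.6]
gripper_width: 61.5
finger_force: 20.0
t: 4.82
eef_pos: [592.5, -141.2, 60.7]
eef_rot: [-180.0, -0.1, -3.4]
ft_force: [1.8, 2.1, 6.0]
gripper_width: 61.6
finger_force: 20.0
[ 592.4784895  -141.17564975   60.73900036] [-1.79950013e+02 -1.05612681e-01 -3.44619326e+00] [1.80487439 2.11047763 5.95558402] [ 0.81344596 -0.3351301   0.01063022]
```

View pics/w3.png

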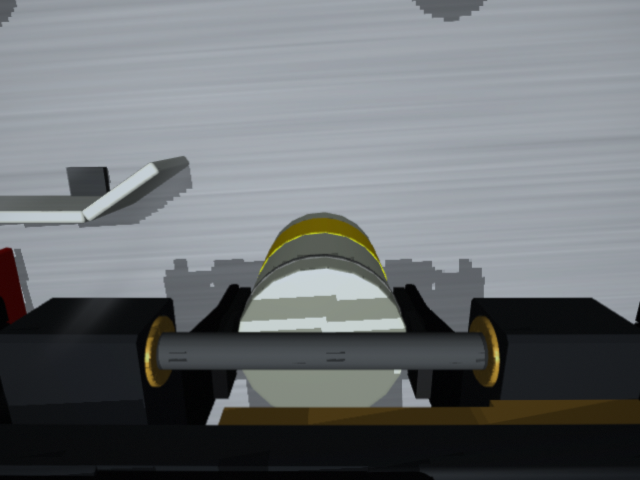

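The tub is upright in the fingers, and the far lane wall's inner top corner shows near (85,212). I'll compare that with the fitted lane.

```bash
cat > wp.py <<'E'
from h import *
from cell import get_image,status
from scipy.spatial.transform import Rotation as R
s=status.observe();d=get_image("wrist")
T=np.eye(4);T[:3,:3]=R.from_euler('xyz',s["eef_rot"],degrees=True).as_matrix();T[:3,3]=s["eef_pos"]
E=np.linalg.inv(T@d["T_tool_cam"])
q=np.array([602.3,37.5,np.radians(86.61)])
def w(x,y,z):c,sn=np.cos(q[2]),np.sin(q[2]);return [q[0]+c*x-sn*y,q[1]+sn*x+c*y,z]
for p in((-70,-34.5,45),(-70,-40.5,45),(-40,-34.5,45),(-40,-40.5,45),(-40,-34.5,0)):print(p,proj(d,w(*p),E).round(1))
e=np.array(s["eef_pos"][:2])-q[:2];c,sn=np.cos(q[2]),np.sin(q[2]);print("tcp lane",c*e[0]+sn*e[1],-sn*e[0]+c*e[1])
col=int(round(proj(d,w(-70,-34.5,45),E)[0]))-50
print(col,list(zip(range(185,232),cv2.cvtColor(d["img"],cv2.COLOR_RGB2GRAY)[185:232,40])))
E
python3 wp.py
```

```text
(-70, -34.5, 45) [ 83.5 222.8]
(-70, -40.5, 45) [ 81.4 209.9]
(-40, -34.5, 45) [ 18.6 223. ]
(-40, -40.5, 45) [ 15.9 210.1]
(-40, -34.5, 0) [ 75.9 204.9]
tcp lane -179.01572985304142 -0.7251521290786513
34 [(185, np.uint8(157)), (186, np.uint8(155)), (187, np.uint8(154)), (188, np.uint8(155)), (189, np.uint8(156)), (190, np.uint8(158)), (191, np.uint8(161)), (192, np.uint8(161)), (193, np.uint8(161)), (194, np.uint8(160)), (195, np.uint8(153)), (196, np.uint8(100)), (197, np.uint8(91)), (198, np.uint8(90)), (199, np.uint8(90)), (200, np.uint8(88)), (201, np.uint8(88)), (202, np.uint8(89)), (203, np.uint8(88)), (204, np.uint8(89)), (205, np.uint8(89)), (206, np.uint8(92)), (207, np.uint8(90)), (208, np.uint8(90)), (209, np.uint8(90)), (210, np.uint8(99)), (211, np.uint8(140)), (212, np.uint8(188)), (213, np.uint8(198)), (214, np.uint8(200)), (215, np.uint8(200)), (216, np.uint8(200)), (217, np.uint8(200)), (218, np.uint8(200)), (219, np.uint8(200)), (220, np.uint8(199)), (221, np.uint8(194)), (222, np.uint8(172)), (223, np.uint8(149)), (224, np.uint8(103)), (225, np.uint8(96)), (226, np.uint8(110)), (227, np.uint8(148)), (228, np.uint8(151)), (229, np.uint8(153)), (230, np.uint8(154)), (231, np.uint8(156))]
```

The fit agrees to within 1 mm. I'll slide into the mouth, stopping short of the flap.

```bash
python3 -m crank '[{"x":-0.5,"y":-10,"z":0,"roll":0,"jaw":50},{"x":-1,"y":-25,"z":0,"roll":0,"jaw":50},{"x":-1,"y":-42,"z":0,"roll":0,"jaw":50},{"x":-1,"y":-59,"z":0,"roll":0,"jaw":50},{"x":-1,"y":-76,"z":0,"roll":0,"jaw":50},{"x":-1,"y":-92,"z":0,"roll":0,"jaw":50},{"x":-1,"y":-107,"z":0,"roll":0,"jaw":50},{"x":-1,"y":-117,"z":0,"roll":0,"jaw":50}]'
python3 -m crank '[{"x":0,"y":-4,"z":0,"roll":0,"jaw":50},{"x":0,"y":-8,"z":0,"roll":0,"jaw":50},{"x":0,"y":-12,"z":0,"roll":0,"jaw":50}]'
python3 wp.py | grep tcp
```

```text
t: 5.92
eef_pos: [598.1, -27.6, 60.9]
eef_rot: [179.8, -0.1, -3.7]
ft_force: [-0.6, -8.1, 8.4]
gripper_width: 61.2
finger_force: 20.0
t: 6.3
eef_pos: [598.9, -16.7, 60.9]
eef_rot: [179.8, -0.1, -3.8]
ft_force: [-0.8, -8.1, 8.6]
gripper_width: 61.8
finger_force: 20.0
tcp lane -54.26064794254405 0.20821871398061775
```

```bash
python3 -m crank '[{"x":0,"y":-5,"z":-0.3,"roll":0,"jaw":50},{"x":0,"y":-12,"z":-0.3,"roll":0,"jaw":50},{"x":0,"y":-20,"z":-0.3,"roll":0,"jaw":50},{"x":0,"y":-28,"z":-0.3,"roll":0,"jaw":50},{"x":0,"y":-36,"z":-0.3,"roll":0,"jaw":50},{"x":0,"y":-44,"z":-0.3,"roll":0,"jaw":50},{"x":0,"y":-52,"z":-0.3,"roll":0,"jaw":50},{"x":0,"y":-60,"z":-0.3,"roll":0,"jaw":50}]'
python3 wp.py | grep tcp
```

```text
t: 7.35
eef_pos: [603.3, 41.7, 61.0]
eef_rot: [179.7, -0.2, -3.8]
ft_force: [3.3, -12.5, 5.5]
gripper_width: 61.6
finger_force: 20.0
tcp lane 4.239553403254705 -0.7776524878732519
```

```bash
python3 -m crank '[{"x":0,"y":-8,"z":0,"roll":0,"jaw":50},{"x":0,"y":-16,"z":0,"roll":0,"jaw":50},{"x":0,"y":-24,"z":0,"roll":0,"jaw":50},{"x":0,"y":-32,"z":0,"roll":0,"jaw":50},{"x":0,"y":-40,"z":0,"roll":0,"jaw":50},{"x":0,"y":-48,"z":0,"roll":0,"jaw":50},{"x":0,"y":-55,"z":0,"roll":0,"jaw":50},{"x":0,"y":-60,"z":0,"roll":0,"jaw":50}]'
python3 -m crank '[{"x":0,"y":-4,"z":0,"roll":0,"jaw":50},{"x":0,"y":-8,"z":0,"roll":0,"jaw":50},{"x":0,"y":-12,"z":0,"roll":0,"jaw":50},{"x":0,"y":-16,"z":0,"roll":0,"jaw":50}]'
python3 wp.py | grep tcp
```

```text
t: 8.4
eef_pos: [606.8, 104.1, 60.9]
eef_rot: [179.8, -0.1, -3.7]
ft_force: [2.4, -7.2, 5.0]
gripper_width: 61.5
finger_force: 20.0
t: 8.9
eef_pos: [607.4, 119.1, 60.9]
eef_rot: [179.8, -0.1, -3.8]
ft_force: [0.1, -8.6, 8.7]
gripper_width: 61.4
finger_force: 20.0
tcp lane 81.7651425646523 -0.2208128307349062
```

```bash
python3 -m crank '[{"x":0,"y":-3,"z":0,"roll":0,"jaw":50},{"x":0,"y":-6,"z":0,"roll":0,"jaw":50},{"x":0,"y":-9,"z":0,"roll":0,"jaw":50},{"x":0,"y":-12,"z":0,"roll":0,"jaw":50}]'
python3 -m crank '[{"x":0,"y":-1,"z":0,"roll":0,"jaw":50},{"x":0,"y":-2,"z":0,"roll":0,"jaw":50},{"x":0,"y":-3,"z":0,"roll":0,"jaw":50},{"x":0,"y":-4,"z":0,"roll":0,"jaw":50}]'
python3 -m crank '[{"x":0,"y":-1,"z":0,"roll":0,"jaw":50},{"x":0,"y":-2,"z":0,"roll":0,"jaw":50}]'
python3 wp.py | grep tcp
```

```text
t: 9.45
eef_pos: [608.1, 131.0, 60.9]
eef_rot: [179.8, -0.1, -3.8]
ft_force: [-1.0, -8.5, 8.2]
gripper_width: 61.5
finger_force: 20.0
t: 9.95
eef_pos: [608.3, 134.9, 60.9]
eef_rot: [179.7, -0.1, -3.8]
ft_force: [-0.0, -9.1, 8.5]
gripper_width: 61.3
finger_force: 20.0
t: 10.2
eef_pos: [608.4, 136.9, 60.9]
eef_rot: [179.8, -0.1, -3.8]
ft_force: [-1.0, -9.4, 9.2]
gripper_width: 61.8
finger_force: 20.0
tcp lane 99.6235039276242 -0.25554345337081763
```

```bash
for i in 1; do :; done
python3 -m crank '[{"x":0,"y":-1,"z":0,"roll":0,"jaw":50},{"x":0,"y":-2,"z":0,"roll":0,"jaw":50}]' | grep -E "pos|ft"
python3 -m crank '[{"x":0,"y":-1,"z":0,"roll":0,"jaw":50},{"x":0,"y":-2,"z":0,"roll":0,"jaw":50}]' | grep -E "pos|ft"
python3 -m crank '[{"x":0,"y":-1,"z":0,"roll":0,"jaw":50}]' | grep -E "pos|ft"
python3 -m crank '[{"x":0,"y":-1,"z":0,"roll":0,"jaw":50}]' | grep -E "pos|ft"
```

```text
eef_pos: [608.6, 138.9, 60.9]
ft_force: [-0.9, -7.8, 8.5]
eef_pos: [608.7, 140.9, 60.9]
ft_force: [-1.0, -9.7, 8.1]
eef_pos: [608.8, 141.9, 60.9]
ft_force: [-0.3, -9.1, 9.1]
eef_pos: [608.8, 142.9, 60.9]
ft_force: [-0.8, -9.9, 8.3]
```

```bash
python3 -m crank '[{"x":0,"y":-1,"z":0,"roll":0,"jaw":50}]' | grep -E "pos|ft"
python3 -m crank '[{"x":0,"y":-1,"z":0,"roll":0,"jaw":50}]' | grep -E "pos|ft"
```

```text
eef_pos: [608.9, 143.9, 60.9]
ft_force: [-0.9, -8.8, 8.6]
eef_pos: [609.0, 144.9, 60.9]
ft_force: [-0.5, -8.0, 8.6]
```

```bash
python3 -m crank '[{"x":0,"y":-1,"z":0,"roll":0,"jaw":50}]' | grep -E "pos|ft"
```

```text
eef_pos: [609.0, 145.8, 60.9]
ft_force: [-1.1, -9.8, 9.8]
```

```bash
python3 -m crank '[{"x":0,"y":-1,"z":0,"roll":0,"jaw":50}]' | grep -E "pos|ft"
python3 -m crank '[{"x":0,"y":-1,"z":0,"roll":0,"jaw":50}]' | grep -E "pos|ft"
```

```text
eef_pos: [609.1, 146.2, 60.9]
ft_force: [-1.8, -11.5, 11.3]
eef_pos: [609.1, 146.7, 60.9]
ft_force: [-2.5, -13.1, 11.5]
```

```bash
python3 -m crank '[{"x":0,"y":-1,"z":0,"roll":0,"jaw":50},{"x":0,"y":-2,"z":0,"roll":0,"jaw":50}]' | grep -E "pos|rot|ft|width"
python3 -m crank '[{"x":0,"y":0,"z":0,"roll":0,"jaw":50}]' | grep -E "pos|rot|ft|width"
```

```text
eef_pos: [609.3, 147.8, 61.0]
eef_rot: [179.6, -0.0, -3.8]
ft_force: [-3.3, -15.1, 13.0]
gripper_width: 61.4
eef_pos: [609.2, 147.8, 61.0]
eef_rot: [179.6, -0.0, -3.8]
ft_force: [-2.8, -14.2, 11.4]
gripper_width: 61.5
```

```bash
python3 -m crank '[{"x":0,"y":-1,"z":0,"roll":0,"jaw":50},{"x":0,"y":-2,"z":0,"roll":0,"jaw":50}]' | grep -E "pos|rot|ft|width"
python3 -m crank '[{"x":0,"y":-1,"z":0,"roll":0,"jaw":50},{"x":0,"y":-1,"z":0,"roll":0,"jaw":50}]' | grep -E "pos|rot|ft|width"
```

```text
eef_pos: [609.3, 148.8, 61.0]
eef_rot: [179.5, -0.0, -3.9]
ft_force: [-3.6, -17.2, 14.8]
gripper_width: 61.5
eef_pos: [609.4, 149.4, 61.0]
eef_rot: [179.5, -0.0, -3.9]
ft_force: [-3.7, -17.9, 14.7]
gripper_width: 61.6
```

Run:
```python
from h import *
from cell import get_image
d=get_image("scene");a=cv2.imread("pics/scene0.png");b=d["img"][:,:,::-1].copy()
cv2.imwrite("pics/sc2.png",np.vstack([cv2.resize(x[235:325,260:500],None,fx=3.2,fy=3.2,interpolation=cv2.INTER_CUBIC) for x in(a,b)]))
# right edge of orange: sub-pixel redness weight per row
for n,x in(("a",a),("b",b)):
    w=np.clip(x[...,2].astype(float)-x[...,0]-30,0,None)[262:296,405:440]
    print(n,w.sum(1).round(0).astype(int)[::3],((w*np.arange(405,440)).sum(1)/(w.sum(1)+1e-6)).round(2)[::3])
```

```text
a [  0 321 486 526 521 547 610 564 570 381   0   0] [  0.   420.55 420.78 420.92 421.1  421.37 421.83 422.26 422.45 422.35
   0.     0.  ]
b [   0    0    0    0  198  330  530  765 1072 1688    0    0] [  0.     0.     0.     0.   424.53 424.25 423.97 423.78 421.9  415.24
   0.     0.  ]
```

View pics/sc2.png

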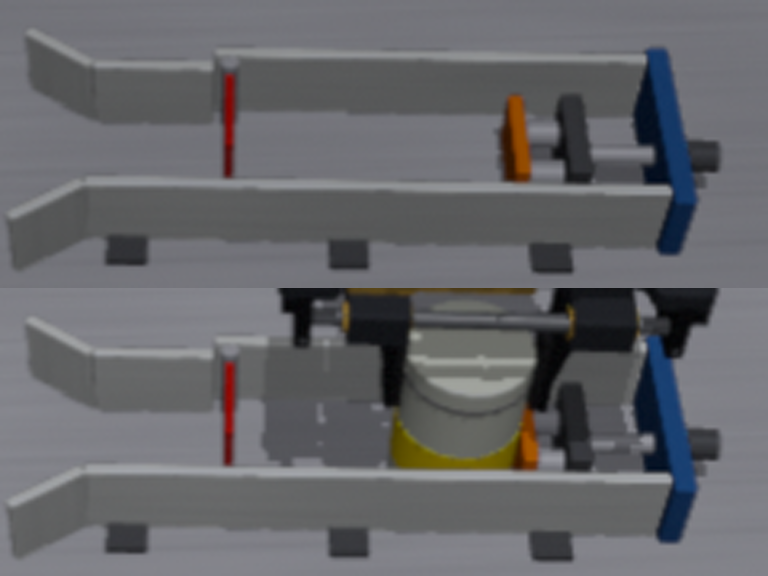

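The crop shows the flap shut (red line at (229,410)), the tub upright and the pad pushed back from about 529 to 537. I'll measure the pad's shift with sub-pixel accuracy.

Run:
```python
from h import *
from cell import get_image
d=get_image("scene");a=cv2.imread("pics/scene0.png");b=d["img"][:,:,::-1]
def edge(x,r):
    w=x[r,:,2].astype(float)-x[r,:,0]
    for c in range(432,415,-1):
        if w[c]<50<=w[c-1]:return c-1+(w[c-1]-50)/(w[c-1]-w[c])
E=[[edge(a,r),edge(b,r)] for r in range(280,291)];E=np.array(E,float);print((E[:,1]-E[:,0]).round(2),np.nanmedian(E[:,1]-E[:,0]))
q=np.array([602.3,37.5,np.radians(86.61)]);u=np.array([np.cos(q[2]),np.sin(q[2])])
P=q[:2]+140*u;f=lambda p:proj(d,[*p,30])[0]
print("mm/px",10/(f(P+10*u)-f(P)))
```

```text
[2.   1.98 2.16 2.37 2.37 2.21 2.26 2.22 2.21 2.29 2.4 ] 2.223415346121726
mm/px 1.600737329323237
```

Compression is about 3.6 mm, or 7 N. I'll press a little further.

```bash
python3 -m crank '[{"x":0,"y":-1,"z":0,"roll":0,"jaw":50},{"x":0,"y":-2,"z":0,"roll":0,"jaw":50},{"x":0,"y":-2.7,"z":0,"roll":0,"jaw":50},{"x":0,"y":-2.7,"z":0,"roll":0,"jaw":50}]' | grep -E "pos|rot|ft|width"
cat > pad.py <<'E'
from h import *
from cell import get_image
d=get_image("scene");a=cv2.imread("pics/scene0.png");b=d["img"][:,:,::-1]
def edge(x,r):
    w=x[r,:,2].astype(float)-x[r,:,0]
    for c in range(434,415,-1):
        if w[c]<50<=w[c-1]:return c-1+(w[c-1]-50)/(w[c-1]-w[c])
E=np.array([[edge(a,r),edge(b,r)] for r in range(280,291)],float);e=E[:,1]-E[:,0];print((e*1.6).round(1),np.nanmedian(e)*1.6)
E
python3 pad.py
```

```text
eef_pos: [609.5, 150.7, 61.1]
eef_rot: [179.4, 0.0, -3.9]
ft_force: [-6.3, -21.0, 17.8]
gripper_width: 61.4
[4.5 4.4 4.7 5.  5.1 4.9 5.  4.9 5.  5.1 5.1] 4.982485145957162
```

```bash
python3 -m crank '[{"x":0,"y":0,"z":0,"roll":0,"jaw":50},{"x":0,"y":0,"z":0,"roll":0,"jaw":50},{"x":0,"y":0,"z":0,"roll":0,"jaw":50},{"x":0,"y":0,"z":0,"roll":0,"jaw":50},{"x":0,"y":0,"z":0,"roll":0,"jaw":50}]' | grep -E "pos|rot|ft|width"
python3 pad.py
python3 -m crank '[{"x":0,"y":1,"z":0,"roll":0,"jaw":50},{"x":0,"y":2,"z":0,"roll":0,"jaw":50},{"x":0,"y":3,"z":0,"roll":0,"jaw":50},{"x":0,"y":3,"z":0,"roll":0,"jaw":50}]' | grep -E "pos|rot|ft|width"
python3 pad.py
```

```text
eef_pos: [609.5, 150.8, 61.1]
eef_rot: [179.4, 0.0, -3.9]
ft_force: [-4.8, -21.2, 16.8]
gripper_width: 61.7
[4.5 4.4 4.7 5.  5.1 4.9 5.  4.9 5.  5.1 5.1] 4.982485145957162
eef_pos: [609.4, 150.4, 60.9]
eef_rot: [179.6, -0.0, -3.8]
ft_force: [-1.9, -15.0, 11.7]
gripper_width: 61.4
[4.5 4.4 4.4 4.8 4.8 4.8 4.9 4.9 4.9 4.9 4.9] 4.844817010836232
```

```bash
python3 -m crank '[{"x":0,"y":1,"z":0,"roll":0,"jaw":50},{"x":0,"y":2,"z":0,"roll":0,"jaw":50},{"x":0,"y":3,"z":0,"roll":0,"jaw":50},{"x":0,"y":3,"z":0,"roll":0,"jaw":50}]' | grep -E "pos|rot|ft|width"
python3 pad.py
```

```text
eef_pos: [609.2, 150.0, 60.8]
eef_rot: [179.8, -0.1, -3.8]
ft_force: [-1.5, -7.2, 7.7]
gripper_width: 61.4
[4.3 4.1 4.2 4.4 4.6 4.6 4.8 4.8 4.8 4.8 4.6] 4.575
```

```bash
python3 -m crank '[{"x":0,"y":0,"z":0,"roll":0,"jaw":63},{"x":0,"y":0,"z":0,"roll":0,"jaw":66},{"x":0,"y":0,"z":0,"roll":0,"jaw":70},{"x":0,"y":0,"z":0,"roll":0,"jaw":75},{"x":0,"y":0,"z":0,"roll":0,"jaw":80},{"x":0,"y":0,"z":0,"roll":0,"jaw":85},{"x":0,"y":0,"z":0,"roll":0,"jaw":85},{"x":0,"y":0,"z":0,"roll":0,"jaw":85}]' 
python3 pad.py
python3 -m crank '[{"x":0,"y":0,"z":-5,"roll":0,"jaw":85},{"x":0,"y":0,"z":-15,"roll":0,"jaw":85},{"x":0,"y":0,"z":-30,"roll":0,"jaw":85},{"x":0,"y":0,"z":-50,"roll":0,"jaw":85},{"x":0,"y":0,"z":-70,"roll":0,"jaw":85},{"x":0,"y":0,"z":-100,"roll":0,"jaw":85},{"x":0,"y":0,"z":-130,"roll":0,"jaw":85},{"x":0,"y":0,"z":-130,"roll":0,"jaw":85}]'
python3 -m crank '[{"x":-30,"y":30,"z":0,"roll":0,"jaw":85},{"x":-70,"y":60,"z":0,"roll":0,"jaw":85},{"x":-110,"y":90,"z":0,"roll":0,"jaw":85},{"x":-110,"y":90,"z":0,"roll":0,"jaw":85},{"x":-110,"y":90,"z":0,"roll":0,"jaw":85},{"x":-110,"y":90,"z":0,"roll":0,"jaw":85}]' | grep -E "t:|pos"
python3 pad.py
python3 - <<'E'
from h import *
from cell import get_image
b=get_image("scene")["img"][235:325,260:500,::-1];c=get_image("top")["img"][170:275,150:390,::-1]
cv2.imwrite("pics/fin.png",np.vstack([cv2.resize(x,None,fx=3,fy=3,interpolation=cv2.INTER_CUBIC) for x in(b,c)]))
E
```

```text
t: 15.92
eef_pos: [608.3, 153.3, 60.3]
eef_rot: [-180.0, 0.0, -3.4]
ft_force: [0.1, -0.3, 0.5]
gripper_width: 85.3
finger_force: 0.0
[3.2 3.1 3.1 2.9 3.  3.  3.2 3.1 3.2 3.2 2.9] 3.076923076923049
t: 16.98
eef_pos: [609.7, 153.9, 194.3]
eef_rot: [-179.9, -0.3, -3.4]
ft_force: [-0.7, -0.2, -0.4]
gripper_width: 85.5
finger_force: 0.0
t: 17.73
eef_pos: [493.8, 70.9, 190.4]
eef_rot: [-180.0, -0.0, -3.4]
[3.1 3.  3.  2.8 3.  2.9 3.1 3.1 3.2 3.1 2.9] 3.04555052790347
```

View pics/fin.png

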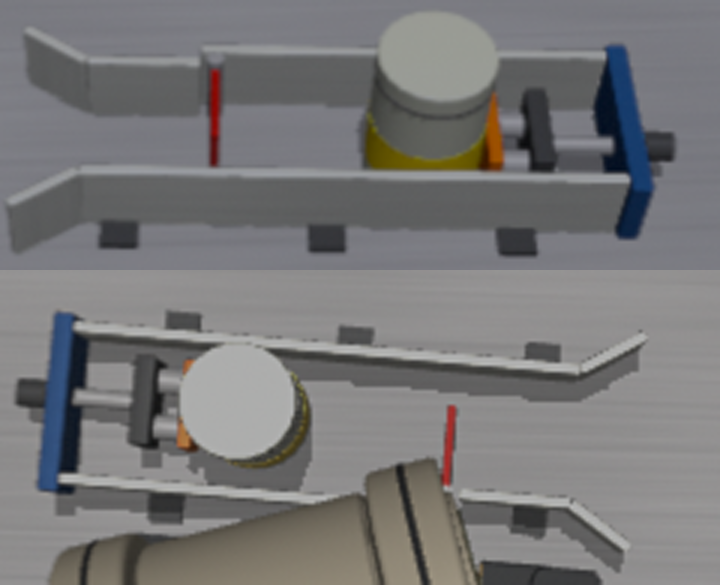

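The tub stands upright against the pad, with orange touching its right side at (493,130). The flap is shut (red at (214,120) and (449,445)), the pad is still compressed 3 mm and steady, and the arm is clear.

```bash
python3 -c "
from cell import ctrl;print(ctrl.sign_off())"
```

```text
the job is handed in; nothing more can be done
None
```

Done and handed in at about 18 s: the tub is upright in the lane and touching the pad, after about 10 N held for over half a second (judged from pad travel seen by camera), with the flap shut behind it and the arm clear.

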